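Find and mark the balance point of a soapstone bar

ROBOT

A 6-joint arm with a two-finger parallel gripper is mounted at the origin on the work surface. World frame = base frame: x ahead of the robot, y to its left, z up, the work surface at z = 0. Lengths are in m, angles in rad, forces in N, time in s.
With the tool pointing down it reaches from about 0.425 to 0.95 m from the base axis. Payload 3.5 kg.
Tool frame: the origin (TCP) lies midway between the tips of the shut fingers; the grasp point (between the pads) lies 19 mm behind it; z points along the fingers, y is the line along which they close (so a half turn about z gives the same grasp; the last joint's range is limited). The gripper opens to 85 mm and grips with 20 to 120 N. Pads are 22 mm wide; open, the fingers measure 114 mm over their backs; the gripper's body (76 mm by 85 mm) begins 54 mm behind the grasp point. The pads swing forward as they close: fully open they stand 13 mm farther back than shut.
Start: joints at [1.129, 0.286, 1.577, -0, 1.279, -0.15], TCP at [0.194, 0.646, 0.231] pointing down, gripper open.
Joint ranges: [-2.77, 2.77], [-0.9, 2.22], [0.21, 2.48], [-1.53, 4.67], [0.24, 2.81], [-2.84, 2.84]. Speed limits (rad/s): [2.79, 2.79, 3.14, 3.14, 3.14, 3.14].

INTERFACE

Orientations are given as a unit quaternion [x, y, z, w].
In Python, from plant import * gives the robot as it stands.
- The arm moves only by the tool move_arm, never from a script. Its argument "moves" is a list of rows, each a list of 3 entries, a list of its own where there are three numbers: the opening, from 0 (shut) to 1 (fully open), then the shift along the tool's x, y, z in m, then the turn, a rotation vector about the tool's x, y, z in rad. A call has exactly 10 rows; each row shifts and turns the commanded pose from where the row before left it, along the tool's axes as they then stand; what a row does not reach is not made up. A row lasts 1/12 s, in which the tool goes at most 41.7 mm and 7.16 degrees, less where a joint would pass 70% of its speed; a pose out of reach is approached as far as the arm can. A call is refused whole if a number of a shift passes 0.0417 or a number of a turn 0.125, either way. A call with a gripper value outside its range is refused whole. The fingers move at their own pace and stop on an object; "grip_force" is the grip in N (left out, the last holds). Time passes only in rows, so rows that do not move let the fingers close, or fill a call up. It gives the time, the measured TCP pose, the force, the opening and the grip force at its end, in the units of the state.
- get_state(): the state, without advancing time (a new reading comes with each control period).
- read_camera(name): name is "side" or "top" or "wrist"; returns the picture (480x640x3 uint8, red, green, blue); there is no depth.
- camera_params(name): a dict with "fx", "fy", "cx", "cy" (pixels), "rvec" (rotation vector, rad) and "tvec" (3), from world to camera coordinates, as OpenCV has them; the wrist camera has in their place "tool_from_camera" (4x4, takes a point from camera to tool coordinates, whose origin is the TCP and whose axes are the flange's). Camera axes: x right, y down, z forward; pixel columns grow to the right and rows downward; lengths in m; the calibration is good to about 2 mm. The wrist camera is an equidistant fisheye: a pixel r from the principal point sees the ray r / f radians off the axis. A picture is of the moment at which its call begins: read the wrist's pose just before it. camera_params takes no time and is no camera call.
- sign_off(): hands the job in; it is judged then, once.
The state is a dict: "time": time; "qpos": joint angles; "dq": joint speeds; "joint_efforts": joint torques, N m; "eef_pos": TCP position; "tcp_rot": TCP orientation; "contact_force": force on the tool from outside, world axes, zero at the start; "wrist_torque": the same for the moment, N m; "opening": opening from 0.0 (shut) to 1.0 (fully open); "finger_force": force on a finger pad.
Only numpy, scipy, OpenCV 4.12 (cv2) and the standard library are available. Lean on these libraries where they do the work, as an engineer would, in place of code of your own. Each camera call takes 0.05 s, during which the arm holds its last target. There are 200 camera calls.

TASK

Slide the soapstone bar gently along the balancing stand, out over the red edge, until it just tips by itself and rests on the blue sprung pad, and leave it settled there with the pad not pressed down to its stop. Then mark its balance point: set the orange saddle astride the bar, seated on its top, straight above the red edge, and let go. Do not lift the bar off the stand or push hard on it, and leave the other things where they are.

Things in the scene. Friction and masses are not known exactly. Their poses are not given: they have to be found in the camera images.
- stand: fixed wooden stand, base 110 x 360 x 18 mm. Origin on the table under the red edge's middle; z up, +y is the sliding direction. Deck 90 mm wide (x), from y = -192 to 0 mm, top 70 mm above the table; its last 10 mm are red, ending at the edge (y = 0). Two guide rails, 8 mm above the deck, y = -185 to -35 mm, leave a 32 mm lane for the bar. Beyond the edge: only the low base and the pad
- edge (a point): middle of the upper rim of the red edge, on the deck's top level (70 mm above the table); axes as the stand
- pad (a joint): sprung blue pad (roller 16 mm across, 44 mm wide) 90 mm beyond the edge, catches the tipped bar. 0: fully up, its top 4 mm below deck level; grows as it sinks, 10 mm at its stop. Very soft (0 N at the top, 0.74 N at the stop): under 1 mm when the bar has barely tipped (it may then rock back), at its stop when the bar's balance point is some 10 mm past the edge
- bar: grey-green soapstone bar, 28 wide (x) x 300 long (y) x 26 mm high, carved bands near both ends, 0.5 kg. Origin: middle of the underside. It lies between the rails, front end (+y) out past the edge. The stone is uneven: its balance point lies unseen within 40 mm of its middle, either way. Sliding takes 2 to 4 N. Tipped it leans 2.5 to 8 degrees, front end down, about the red edge
- bar_back (a point): middle of the bar's back end face, 150 mm behind the bar's origin, 13 mm up: push here. While something presses here, rubbing can hold this end down 20 mm or more past the balance point (felt as an upward tug), so back off often to let the bar tip freely
- saddle: orange plastic marking saddle, standing on two legs: 44 wide (x), 20 deep (y), 53 mm high, 40 g. Origin midway between the feet, z up. The slot between the legs is 34 mm wide (x), 14 mm high, open to both y sides and below; above it a 5 mm bridge and a grip tab 24 (x) x 14 mm (y), from z = 19 to 53 mm. Astride the bar its x axis lies across the bar
- seat (a point): middle of the underside of the saddle's bridge, 14 mm above its feet: it rests on the bar's top
- finial_a: small spiral stone finial, standing, base 38 mm across, 85 mm high, leave alone; origin under its base
- oil_jar: small amber jar with white lid, 44 mm across, 55 mm high, leave alone; origin under its base
- chisel: steel chisel lying flat, 166 mm long, leave alone; origin on the table under it
- finial_b: spiral stone finial, 100 mm high, leave alone; origin under its base
- rosette: carved stone rosette tile 75 x 85 x 40 mm, leave alone; origin under it
- mallet: hammer lying on the table, leave alone
- dust_brush: brush lying on the table, leave alone
Things that resemble listed ones, but are neither listed nor needed, are in the scene too. Several things have the shape of the saddle; the one meant has the colours described above.

How it is judged:
By the outcome, as a careful person would: the job done as asked, in the order asked, and still so for the second after the job is handed in, with the robot touching nothing.
It also fails if it takes over 72 s, if anything falls off the work surface, if the arm or the gripper's body presses on something with over 40 N, if the wrist force passes 120 N, or if a joint passes its speed limit or range.

## Working session

There is one attempt and no reset: what is moved stays moved. The work goes in short steps, Python scripts to look and compute and a tool call to move; the robot and the scene stay as the last step left them, time stands still between calls to the robot, and variables do not carry over. Pictures are saved under pics/ and viewed, at most 10 in all, crops included, and the job is handed in when it is done.

Besides the shell and the picture viewer there is one more tool, called after ">>>" in YAML: its name, and indented under it one key for each argument. move_arm: Moves the arm, as the interface text tells. Its arguments: {"type":"object","properties":{"moves":{"type":"array"},"grip_force":{"type":"number"}},"required":["moves"]}

```bash
mkdir -p pics; ls
python3 - <<'E'
from plant import *
import cv2
print(get_state())
for n in ("side","top"):
    cv2.imwrite(f"pics/{n}0.png",read_camera(n)[:,:,::-1]); print(n,camera_params(n))
print(camera_params("wrist"))
E
```

```text
pics
{'time': 0.0, 'qpos': array([ 1.12896519e+00,  2.87207047e-01,  1.57820125e+00, -8.60707025e-06,
        1.27864177e+00, -1.49990516e-01]), 'dq': array([ 0.00034458, -0.00191477,  0.0016572 ,  0.000195  , -0.00097699,
       -0.00083523]), 'joint_efforts': array([ 5.07857603e-04, -4.05966103e+01, -2.92635280e+01, -9.47395438e-05,
        5.76620630e-03,  6.82795132e-06]), 'eef_pos': array([0.19388212, 0.6458478 , 0.22990649]), 'tcp_rot': array([ 1.45401682e-01,  9.89371943e-01, -1.17650427e-03, -3.54363930e-04]), 'contact_force': array([-0.07629421,  0.03575377,  0.45296729]), 'wrist_torque': array([-0.01116423, -0.02586197, -0.01694486]), 'finger_force': 0.0, 'opening': 1.0009223978070334}
side {'fx': 533.6235004228471, 'fy': 533.6235004228471, 'cx': 317.589799894859, 'cy': 236.8059262458054, 'rvec': array([ 0.34663934, -2.76416456,  1.1778215 ]), 'tvec': array([0.53675707, 0.15459062, 1.10790182])}
top {'fx': 621.2711126333729, 'fy': 621.2711126333729, 'cx': 321.14071968822185, 'cy': 240.10932877602403, 'rvec': array([ 2.17196485, -2.18273782,  0.11874812]), 'tvec': array([-0.01164076,  0.55468881,  1.38275017])}
{'fx': 371.64829954431775, 'fy': 371.64829954431775, 'cx': 320.9485312526083, 'cy': 240.79320912539717, 'tool_from_camera': array([[ 1.80082258e-04, -9.59655303e-01, -2.81179065e-01,
         7.08418900e-02],
       [ 9.99999902e-01,  5.89314904e-05,  4.39322617e-04,
        -5.27458434e-04],
       [-4.05027977e-04, -2.81179117e-01,  9.59655219e-01,
        -1.42266578e-01],
       [ 0.00000000e+00,  0.00000000e+00,  0.00000000e+00,
         1.00000000e+00]])}
```

View pics/top0.png

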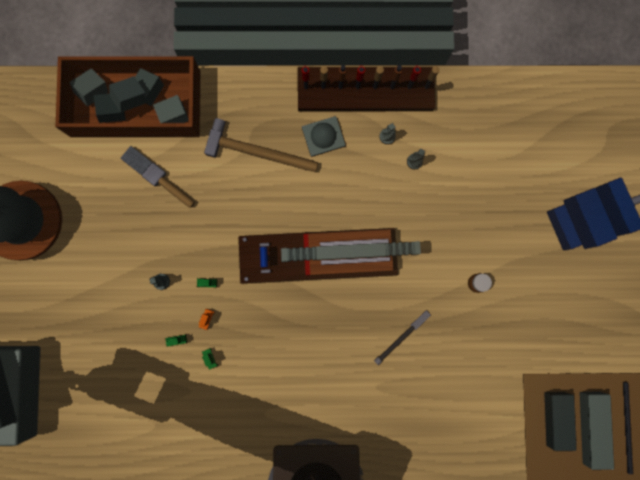

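View pics/side0.png

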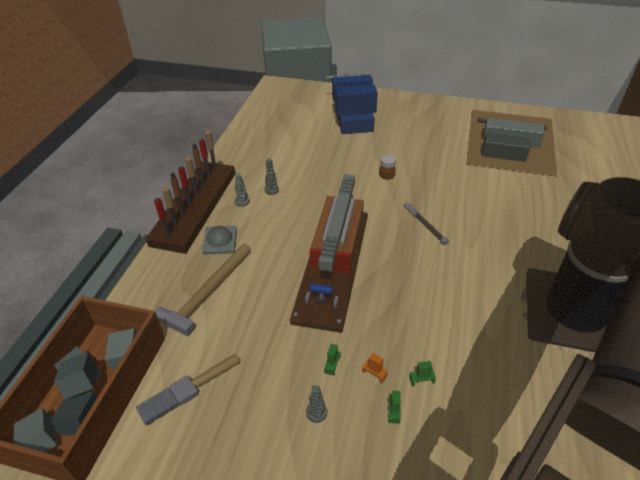

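The top view shows the red edge near (305,254), the bar from (282,255) to (430,247), its back end on the right, and the pad at (264,257). There are five saddle-like objects in the top view. Four are green or dark, at (208,282), (177,340), (210,358) and (161,281, a small finial). The orange one at (207,318) fits the description. I'll confirm it in an enlarged crop.

```bash
cat > h.py <<'E'
from plant import *
import cv2, numpy as np
from scipy.spatial.transform import Rotation as R
def proj(n,P):
    c=camera_params(n);K=np.array([[c['fx'],0,c['cx']],[0,c['fy'],c['cy']],[0,0,1]])
    return cv2.projectPoints(np.float64(P).reshape(-1,3),c['rvec'],c['tvec'],K,None)[0][:,0]
def back(n,px,z):
    c=camera_params(n);M=R.from_rotvec(c['rvec']).as_matrix();C=-M.T@c['tvec']
    out=[]
    for u,v in np.reshape(px,(-1,2)):
        d=M.T@[(u-c['cx'])/c['fx'],(v-c['cy'])/c['fy'],1]; out.append(C+d*(z-C[2])/d[2])
    return np.array(out)
def wrist_T():
    s=get_state();T=np.eye(4);T[:3,:3]=R.from_quat(s['tcp_rot']).as_matrix();T[:3,3]=s['eef_pos']
    return T@camera_params('wrist')['tool_from_camera']
def wback(T,px,z):
    c=camera_params('wrist');out=[]
    for u,v in np.reshape(px,(-1,2)):
        a=np.array([u-c['cx'],v-c['cy']]);r=np.hypot(*a);t=r/c['fx']
        d=T[:3,:3]@np.array([*(a/r*np.sin(t)),np.cos(t)]); out.append(T[:3,3]+d*(z-T[2,3])/d[2])
    return np.array(out)
E
python3 - <<'E'
from h import *
im=cv2.imread('pics/top0.png')
cv2.imwrite('pics/crop.png',cv2.resize(im[222:372,190:440],None,fx=3.2,fy=3.2,interpolation=cv2.INTER_CUBIC))
h=cv2.cvtColor(im,cv2.COLOR_BGR2HSV)
for nm,a,b,roi in [('orange',(5,180,120),(16,255,255),(190,300,230,335)),('blue',(108,150,60),(130,255,255),(250,235,280,275)),('red',(0,180,60),(5,255,255),(290,220,320,285))]:
    x0,y0,x1,y1=roi; m=cv2.inRange(h[y0:y1,x0:x1],a,b); p=cv2.findNonZero(m).reshape(-1,2)+[x0,y0]
    print(nm,len(p),p.mean(0),cv2.minAreaRect(p.astype(np.float32)))
E
```

```text
orange 129 [203.89922481 319.51162791] ((204.44400024414062, 318.5850524902344), (9.27585506439209, 20.355350494384766), 14.931416511535645)
blue 112 [262.95535714 256.5625    ] ((262.9586486816406, 256.50347900390625), (19.266551971435547, 5.481002330780029), 85.2363510131836)
red 133 [306.01503759 254.23308271] ((306.0846252441406, 254.0230712890625), (41.99080276489258, 4.936831951141357), 86.8201675415039)
```

View pics/crop.png

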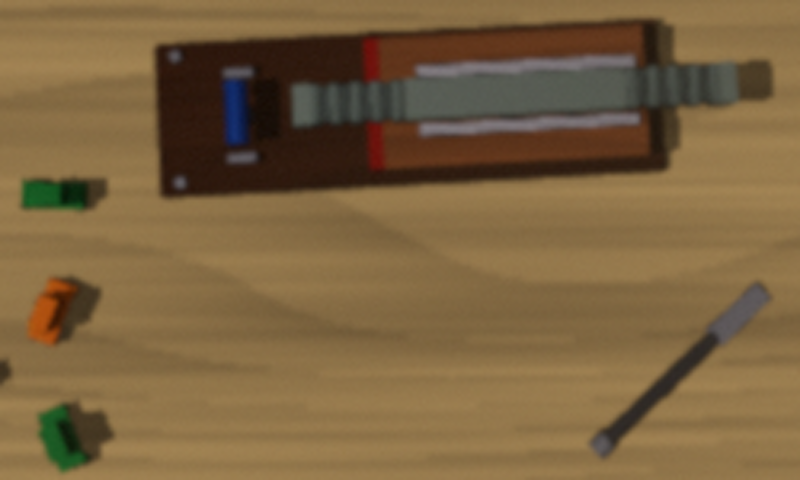

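```bash
cat > fit.py <<'E'
from h import *
from scipy.optimize import least_squares
o=lambda a:(np.array(a)+.5)/3.2-.5+[190,222]
base=o([(157,47),(162,196),(657,20),(666,168)])
red=o([(363,39),(374,172),(379,38),(387,170)])
def pts(p):
    x,y,a,y0=p; M=R.from_euler('z',a).as_matrix()
    L=[(55,y0,18),(-55,y0,18),(55,y0-360,18),(-55,y0-360,18),(45,0,70),(-45,0,70),(45,-10,70),(-45,-10,70),(0,90,62)]
    return (M@(np.array(L)/1e3*1).T).T+[x,y,0]
pix=np.vstack([base,red,[[262.96,256.5]]])
f=lambda p:(proj('top',pts(p))-pix).ravel()
r=least_squares(f,[.7,.1,0.05,140],x_scale=[.01,.01,.01,1])
print(r.x.round(4)); print(f(r.x).reshape(-1,2).round(1).tolist())
S=r.x
M=R.from_euler('z',S[2]).as_matrix()
e=o([(292,84),(293,126),(736,64),(738,105)])
b=back('top',e,.096); loc=(b-[S[0],S[1],0])@M
print('bar corners stand mm',(loc*1e3).round(1).tolist())
# saddle
print('saddle',back('top',o([(48,310)]),.03), 'side red edge pred',proj('side',pts(S)[4:6]).round(1).tolist())
np.save('S.npy',S)
E
python3 fit.py
```

```text
[5.193000e-01 2.270000e-02 5.020000e-02 1.499025e+02]
[[-0.7, -0.8], [-0.2, 0.9], [0.2, -0.8], [0.7, 0.9], [0.4, 0.1], [-0.9, -0.6], [-0.1, 0.2], [-0.4, -0.2], [0.9, 0.3]]
bar corners stand mm [[14.7, 49.9, 96.0], [-13.7, 50.6, 96.0], [11.8, -250.0, 96.0], [-16.0, -249.4, 96.0]]
saddle [[0.37961513 0.24661997 0.03      ]] side red edge pred [[310.0, 250.0], [351.2, 255.7]]
```

The orange object at crop (48,310) has a tab and two legs in plain orange, so it is the saddle. I'll leave the green look-alikes alone. The stand and bar fit is consistent: the bar's back end is at stand y = -250 mm. Next I go behind it with shut fingers.

>>> move_arm:
  moves:
    - [0,[0,0,0],[0,0,-0.114]]
    - [0,[0,0,0],[0,0,-0.114]]
    - [0,[0,0,0],[0,0,-0.114]]
    - [0,[-0.0245,-0.0324,0],[0,0,0]]
    - [0,[-0.0245,-0.0324,0],[0,0,0]]
    - [0,[-0.0245,-0.0324,0],[0,0,0]]
    - [0,[-0.0245,-0.0324,0],[0,0,0]]
    - [0,[-0.0245,-0.0324,0],[0,0,0]]
    - [0,[-0.0245,-0.0324,0],[0,0,0]]
    - [0,[-0.0245,-0.0324,0],[0,0,0]]

```text
time: 0.93
eef_pos: [0.3774, 0.4267, 0.2308]
tcp_rot: [-0.025, 1.0, -0.0, -0.0]
contact_force: [0.5, 0.4, 0.1]
opening: 0.001
finger_force: 0.0
```

>>> move_arm:
  moves:
    - [0,[-0.0245,-0.0324,0],[0,0,0]]
    - [0,[-0.0245,-0.0324,0],[0,0,0]]
    - [0,[-0.0245,-0.0324,0],[0,0,0]]
    - [0,[-0.0245,-0.0324,0],[0,0,0]]
    - [0,[-0.0245,-0.0324,0],[0,0,0]]
    - [0,[0,-0.039,0],[0,0,0]]
    - [0,[0,-0.039,0],[0,0,0]]
    - [0,[0,-0.039,0],[0,0,0]]
    - [0,[0,-0.039,0],[0,0,0]]
    - [0,[0,-0.039,0],[0,0,0]]

```text
time: 1.77
eef_pos: [0.5165, 0.0764, 0.2308]
tcp_rot: [-0.025, 1.0, 0.0, -0.0]
contact_force: [0.9, -0.8, -0.3]
opening: -0.004
finger_force: 0.0
```

>>> move_arm:
  moves:
    - [0,[0,-0.039,0],[0,0,0]]
    - [0,[0,-0.039,0],[0,0,0]]
    - [0,[0,-0.039,0],[0,0,0]]
    - [0,[0,-0.039,0],[0,0,0]]
    - [0,[0,-0.039,0],[0,0,0]]
    - [0,[0,-0.039,0],[0,0,0]]
    - [0,[0,-0.039,0],[0,0,0]]
    - [0,[0,-0.039,0],[0,0,0]]
    - [0,[0,-0.039,0],[0,0,0]]
    - [0,[0,0,0],[0,0,0]]

```text
time: 2.6
eef_pos: [0.534, -0.2786, 0.2307]
tcp_rot: [-0.022, 1.0, -0.001, -0.0]
contact_force: [-0.6, 0.2, -0.5]
opening: 0.001
finger_force: 0.0
```

```bash
cat > st.py <<'E'
from h import *
S=np.load('S.npy'); Ms=R.from_euler('z',S[2]).as_matrix()
def loc():
    s=get_state(); p=Ms.T@(s['eef_pos']-[S[0],S[1],0]); M=Ms.T@R.from_quat(s['tcp_rot']).as_matrix()
    print('t %.2f'%s['time'],'tcp mm',(p*1e3).round(1),'tool y ang',np.degrees(np.arctan2(M[1,1],M[0,1])).round(2),'tilt',M[2,:2].round(4),'F',(Ms.T@s['contact_force']).round(2),'op',round(s['opening'],3),'ff',round(s['finger_force'],1))
E
python3 -c "
from st import *
loc()
T=wrist_T();cv2.imwrite('pics/w1.png',read_camera('wrist')[:,:,::-1])
cv2.imwrite('pics/s1.png',read_camera('side')[:,:,::-1])"
```

```text
t 2.60 tcp mm [  -0.4 -301.6  230.7] tool y ang 89.67 tilt [ 0.0005 -0.0026] F [-0.61  0.22 -0.51] op 0.001 ff 0.0
```

View pics/w1.png

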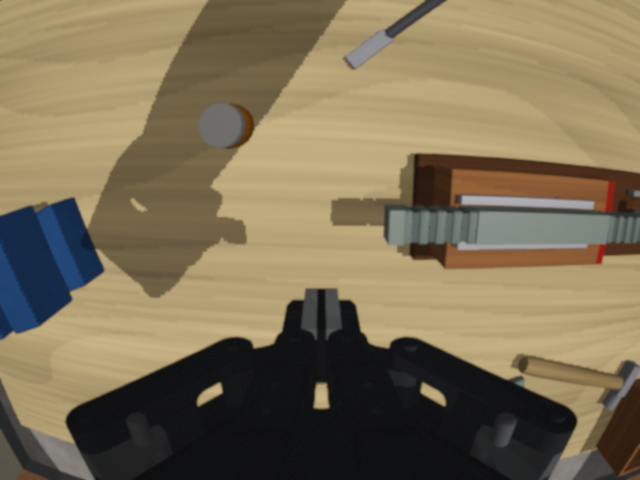

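The wrist view shows the bar's back end at (386..388, 206..246). The oil jar at (225,125) is clear of the fingers.

```bash
python3 -c "
from st import *
T=wrist_T()
for px,z in (([(386,206),(388,246),(611,182),(602,262)],.096),([(611,182),(600,262)],.07)):
    print(((wback(T,px,z)-[S[0],S[1],0])@Ms*1e3).round(1).tolist())
"
```

```text
[[-17.8, -247.2, 96.0], [14.2, -244.2, 96.0], [-47.0, -23.8, 96.0], [32.6, -18.5, 96.0]]
[[-44.7, 1.9, 70.0], [42.2, 4.4, 70.0]]
```

>>> move_arm:
  moves:
    - [0,[0,0,0.037],[0,0,0]]
    - [0,[0,0,0.037],[0,0,0]]
    - [0,[0,0,0.037],[0,0,0]]
    - [0,[0.002,0,0.037],[0,0,0]]
    - [0,[0,0.006,0],[0,0,0]]
    - [0,[0,0.006,0],[0,0,0]]
    - [0,[0,0.006,0],[0,0,0]]
    - [0,[0,0.004,0],[0,0,0]]
    - [0,[0,0,0],[0,0,0]]
    - [0,[0,0,0],[0,0,0]]

```text
time: 3.53
eef_pos: [0.533, -0.2508, 0.086]
tcp_rot: [-0.026, 1.0, -0.001, 0.002]
contact_force: [0.4, 0.3, 0.1]
opening: -0.0
finger_force: 0.0
```

```bash
python3 -c "
from st import *
loc()"
```

```text
t 3.53 tcp mm [  -0.  -273.8   86. ] tool y ang 90.06 tilt [-0.0036 -0.0029] F [0.37 0.28 0.07] op -0.0 ff 0.0
```

>>> move_arm:
  moves:
    - [0,[0,0.002,0.003],[0,0,0]]
    - [0,[0,0.003,0],[0,0,0]]
    - [0,[0,0.003,0],[0,0,0]]
    - [0,[0,0.003,0],[0,0,0]]
    - [0,[0,0.003,0],[0,0,0]]
    - [0,[0,0.003,0],[0,0,0]]
    - [0,[0,0.003,0],[0,0,0]]
    - [0,[0,0.003,0],[0,0,0]]
    - [0,[0,0.003,0],[0,0,0]]
    - [0,[0,0,0],[0,0,0]]

```text
time: 4.37
eef_pos: [0.5302, -0.2239, 0.0803]
tcp_rot: [-0.025, 1.0, 0.0, -0.0]
contact_force: [-0.1, -1.6, -0.3]
opening: -0.002
finger_force: 0.3
```

```bash
python3 -c "
from st import *
loc()"
```

```text
t 4.37 tcp mm [  -1.5 -246.8   80.3] tool y ang 90.01 tilt [0.0002 0.0006] F [-0.16 -1.57 -0.31] op -0.002 ff 0.3
```

>>> move_arm:
  moves:
    - [0,[0,0,-0.003],[0,0,0]]
    - [0,[0,0.004,0],[0,0,0]]
    - [0,[0,0.004,0],[0,0,0]]
    - [0,[0,0.004,0],[0,0,0]]
    - [0,[0,0.004,0],[0,0,0]]
    - [0,[0,0.004,0],[0,0,0]]
    - [0,[0,0.004,0],[0,0,0]]
    - [0,[0,0.004,0],[0,0,0]]
    - [0,[0,0.004,0],[0,0,0]]
    - [0,[0,0,0],[0,0,0]]

```text
time: 5.2
eef_pos: [0.5287, -0.1916, 0.0834]
tcp_rot: [-0.025, 1.0, 0.0, -0.0]
contact_force: [-0.8, -0.7, -0.2]
opening: -0.001
finger_force: 0.1
```

```bash
python3 -c "
from st import *
loc()
a=read_camera('side')[:,:,::-1];b=read_camera('top')[:,:,::-1]
cv2.imwrite('pics/s2.png',a);cv2.imwrite('pics/t2.png',b)
print(proj('side',[Ms@[0,y/1e3,z]+[S[0],S[1],0] for y,z in ((90,.07),(100,.07),(90,.096),(-210,.096))]).round(1).tolist())
A=cv2.resize(a[160:320,270:390],None,fx=3.3,fy=3.3,interpolation=cv2.INTER_CUBIC)
B=cv2.resize(b[215:295,225:445],None,fx=3.6,fy=3.6,interpolation=cv2.INTER_CUBIC)
C=cv2.resize(cv2.imread('pics/side0.png')[160:320,270:390],None,fx=3.3,fy=3.3,interpolation=cv2.INTER_CUBIC)
D=np.hstack([C,A]); 
cv2.imwrite('pics/c2.png',D); print(D.shape)"
```

```text
t 5.20 tcp mm [  -1.4 -214.4   83.4] tool y ang 90.02 tilt [0.    0.001] F [-0.83 -0.66 -0.19] op -0.001 ff 0.1
[[322.1, 283.9], [321.1, 287.6], [321.9, 275.3], [347.0, 183.7]]
(528, 792, 3)
```

View pics/c2.png

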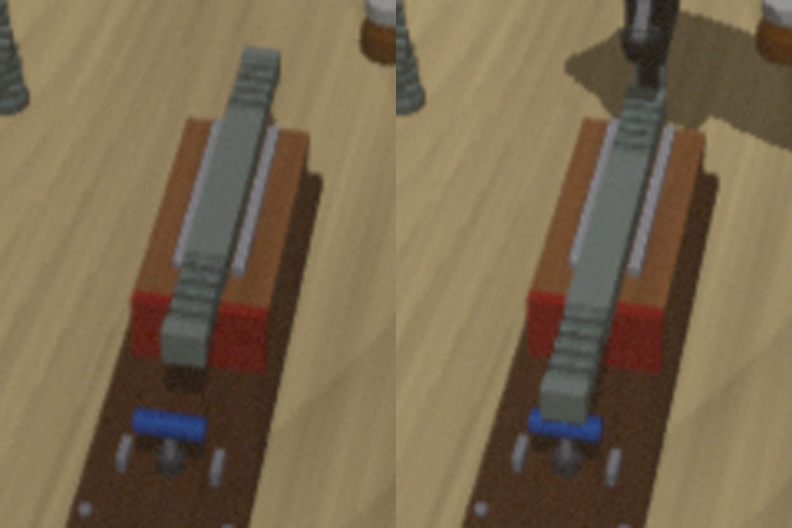

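In the crop the bar's front has reached the pad at about (567,420). The bar is flat, and its origin is near y = -60 mm. I push 20 mm more, back off, and take a wrist reference.

>>> move_arm:
  moves:
    - [0,[0,0.004,0],[0,0,0]]
    - [0,[0,0.004,0],[0,0,0]]
    - [0,[0,0.004,0],[0,0,0]]
    - [0,[0,0.004,0],[0,0,0]]
    - [0,[0,0.002,0],[0,0,0]]
    - [0,[0,0.001,0],[0,0,0]]
    - [0,[0,-0.003,0],[0,0,0]]
    - [0,[0,-0.003,0],[0,0,0]]
    - [0,[0,0,0],[0,0,0]]
    - [0,[0,0,0],[0,0,0]]

```text
time: 6.13
eef_pos: [0.5279, -0.1796, 0.0832]
tcp_rot: [-0.025, 1.0, 0.0, -0.0]
contact_force: [-0.4, 0.0, -0.5]
opening: -0.002
finger_force: 0.0
```

```bash
python3 -c "
from st import *
loc()
w=read_camera('wrist')[:,:,::-1];cv2.imwrite('pics/w2.png',w);cv2.imwrite('pics/s3.png',read_camera('side')[:,:,::-1])
"
```

```text
t 6.13 tcp mm [  -1.5 -202.4   83.2] tool y ang 89.96 tilt [0.0003 0.0008] F [-0.39  0.04 -0.47] op -0.002 ff 0.0
```

View pics/w2.png

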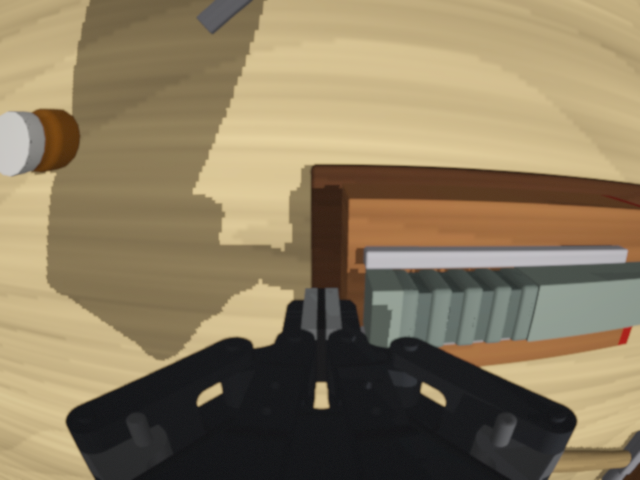

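The wrist view shows the back end at column 366, rows 270-345, lying flat between the rails, with the fingers clear. I'll track the banded patch from here. If the bar tips, the back end rises 6-8 mm, which should move the patch by about 10 px.

```bash
cat > trk.py <<'E'
from st import *
import sys,time
n=sys.argv[1]
loc()
T=wrist_T();w=read_camera('wrist')[:,:,::-1];cv2.imwrite(f'pics/w{n}.png',w)
s=read_camera('side')[:,:,::-1];cv2.imwrite(f'pics/s{n}.png',s)
ref=cv2.imread('pics/w2.png')
g=lambda a:cv2.cvtColor(np.ascontiguousarray(a),cv2.COLOR_BGR2GRAY)
best=None
for k in np.arange(.94,1.2,.02):
    t=cv2.resize(g(ref[262:340,390:535]),None,fx=k,fy=k)
    r=cv2.minMaxLoc(cv2.matchTemplate(g(w),t,cv2.TM_CCOEFF_NORMED))
    if best is None or r[1]>best[0]: best=(r[1],k,r[3])
print('bands corr %.3f scale %.2f at'%best[:2],best[2],'(ref 390,262)')
print('back edge y if flat',((wback(T,[(best[2][0]-24*best[1],300)],.096)-[S[0],S[1],0])@Ms*1e3).round(1)[0])
E
python3 - <<'E'
from st import *
T=wrist_T();print(((wback(T,[(366,290)],.096)-[S[0],S[1],0])@Ms*1e3).round(1))
E
```

```text
[[ -15.1 -185.8   96. ]]
```

>>> move_arm:
  moves:
    - [0,[0,0.004,0],[0,0,0]]
    - [0,[0,0.004,0],[0,0,0]]
    - [0,[0,0.002,0],[0,0,0]]
    - [0,[0,0.001,0],[0,0,0]]
    - [0,[0,-0.004,0],[0,0,0]]
    - [0,[0,-0.002,0],[0,0,0]]
    - [0,[0,0,0],[0,0,0]]
    - [0,[0,0,0],[0,0,0]]
    - [0,[0,0,0],[0,0,0]]
    - [0,[0,0,0],[0,0,0]]

```text
time: 7.07
eef_pos: [0.5277, -0.1745, 0.0832]
tcp_rot: [-0.025, 1.0, 0.0, -0.0]
contact_force: [-0.0, -0.7, -0.3]
opening: -0.0
finger_force: 0.0
```

```bash
python3 trk.py 3
```

```text
t 7.07 tcp mm [  -1.5 -197.3   83.2] tool y ang 89.99 tilt [0.0003 0.0004] F [-0.05 -0.72 -0.28] op -0.0 ff 0.0
bands corr 0.983 scale 1.00 at (389, 262) (ref 390,262)
back edge y if flat [ -10.8 -181.    96. ]
```

>>> move_arm:
  moves:
    - [0,[0,0.004,0],[0,0,0]]
    - [0,[0,0.003,0],[0,0,0]]
    - [0,[0,0.002,0],[0,0,0]]
    - [0,[0,0,0],[0,0,0]]
    - [0,[0,-0.004,0],[0,0,0]]
    - [0,[0,-0.002,0],[0,0,0]]
    - [0,[0,0,0],[0,0,0]]
    - [0,[0,0,0],[0,0,0]]
    - [0,[0,0,0],[0,0,0]]
    - [0,[0,0,0],[0,0,0]]

```text
time: 8.0
eef_pos: [0.5275, -0.1716, 0.0832]
tcp_rot: [-0.025, 1.0, 0.0, -0.0]
contact_force: [0.3, 0.3, 1.1]
opening: -0.001
finger_force: 0.0
```

```bash
python3 trk.py 4
```

```text
t 8.00 tcp mm [  -1.5 -194.4   83.2] tool y ang 89.99 tilt [0.0002 0.0003] F [0.34 0.25 1.08] op -0.001 ff 0.0
bands corr 0.989 scale 1.00 at (389, 262) (ref 390,262)
back edge y if flat [ -10.8 -178.    96. ]
```

>>> move_arm:
  moves:
    - [0,[0,0.004,0],[0,0,0]]
    - [0,[0,0.003,0],[0,0,0]]
    - [0,[0,0.002,0],[0,0,0]]
    - [0,[0,0,0],[0,0,0]]
    - [0,[0,-0.004,0],[0,0,0]]
    - [0,[0,-0.002,0],[0,0,0]]
    - [0,[0,0,0],[0,0,0]]
    - [0,[0,0,0],[0,0,0]]
    - [0,[0,0,0],[0,0,0]]
    - [0,[0,0,0],[0,0,0]]

```text
time: 8.93
eef_pos: [0.5274, -0.1685, 0.0832]
tcp_rot: [-0.025, 1.0, 0.0, -0.0]
contact_force: [-0.5, -0.3, -0.4]
opening: -0.001
finger_force: 0.0
```

```bash
python3 trk.py 5
```

```text
t 8.93 tcp mm [  -1.5 -191.4   83.2] tool y ang 89.99 tilt [0.0002 0.0003] F [-0.52 -0.24 -0.35] op -0.001 ff 0.0
bands corr 0.981 scale 1.00 at (389, 263) (ref 390,262)
back edge y if flat [ -10.8 -175.    96. ]
```

>>> move_arm:
  moves:
    - [0,[0,0.004,0],[0,0,0]]
    - [0,[0,0.003,0],[0,0,0]]
    - [0,[0,0.002,0],[0,0,0]]
    - [0,[0,0,0],[0,0,0]]
    - [0,[0,-0.004,0],[0,0,0]]
    - [0,[0,-0.002,0],[0,0,0]]
    - [0,[0,0,0],[0,0,0]]
    - [0,[0,0,0],[0,0,0]]
    - [0,[0,0,0],[0,0,0]]
    - [0,[0,0,0],[0,0,0]]

```text
time: 9.87
eef_pos: [0.5272, -0.1655, 0.0832]
tcp_rot: [-0.025, 1.0, 0.0, -0.0]
contact_force: [0.0, 1.1, -0.8]
opening: 0.002
finger_force: 0.0
```

```bash
python3 trk.py 6
```

```text
t 9.87 tcp mm [  -1.5 -188.3   83.2] tool y ang 90.0 tilt [0.0003 0.0003] F [ 0.08  1.12 -0.76] op 0.002 ff 0.0
bands corr 0.976 scale 1.00 at (389, 263) (ref 390,262)
back edge y if flat [ -10.8 -172.    96. ]
```

>>> move_arm:
  moves:
    - [0,[0,0.004,0],[0,0,0]]
    - [0,[0,0.003,0],[0,0,0]]
    - [0,[0,0.002,0],[0,0,0]]
    - [0,[0,0,0],[0,0,0]]
    - [0,[0,-0.004,0],[0,0,0]]
    - [0,[0,-0.002,0],[0,0,0]]
    - [0,[0,0,0],[0,0,0]]
    - [0,[0,0,0],[0,0,0]]
    - [0,[0,0,0],[0,0,0]]
    - [0,[0,0,0],[0,0,0]]

```text
time: 10.8
eef_pos: [0.527, -0.1625, 0.0832]
tcp_rot: [-0.025, 1.0, 0.0, -0.0]
contact_force: [0.1, 0.5, -0.4]
opening: -0.004
finger_force: 0.0
```

```bash
python3 trk.py 7
```

```text
t 10.80 tcp mm [  -1.6 -185.4   83.2] tool y ang 89.99 tilt [0.0003 0.0004] F [ 0.09  0.49 -0.43] op -0.004 ff 0.0
bands corr 0.975 scale 1.00 at (389, 263) (ref 390,262)
back edge y if flat [ -10.8 -169.    96. ]
```

>>> move_arm:
  moves:
    - [0,[0,0.004,0],[0,0,0]]
    - [0,[0,0.003,0],[0,0,0]]
    - [0,[0,0.002,0],[0,0,0]]
    - [0,[0,0,0],[0,0,0]]
    - [0,[0,-0.004,0],[0,0,0]]
    - [0,[0,-0.002,0],[0,0,0]]
    - [0,[0,0,0],[0,0,0]]
    - [0,[0,0,0],[0,0,0]]
    - [0,[0,0,0],[0,0,0]]
    - [0,[0,0,0],[0,0,0]]

```text
time: 11.73
eef_pos: [0.5269, -0.1595, 0.0832]
tcp_rot: [-0.025, 1.0, 0.0, -0.0]
contact_force: [0.2, -0.9, -0.1]
opening: -0.002
finger_force: 0.0
```

```bash
python3 trk.py 8
```

```text
t 11.73 tcp mm [  -1.5 -182.3   83.2] tool y ang 90.0 tilt [0.0003 0.0004] F [ 0.2 -0.9 -0.1] op -0.002 ff 0.0
bands corr 0.956 scale 0.98 at (391, 264) (ref 390,262)
back edge y if flat [ -10.8 -165.    96. ]
```

>>> move_arm:
  moves:
    - [0,[0,0.004,0],[0,0,0]]
    - [0,[0,0.003,0],[0,0,0]]
    - [0,[0,0.002,0],[0,0,0]]
    - [0,[0,0,0],[0,0,0]]
    - [0,[0,-0.004,0],[0,0,0]]
    - [0,[0,-0.002,0],[0,0,0]]
    - [0,[0,0,0],[0,0,0]]
    - [0,[0,0,0],[0,0,0]]
    - [0,[0,0,0],[0,0,0]]
    - [0,[0,0,0],[0,0,0]]

```text
time: 12.67
eef_pos: [0.5267, -0.1565, 0.0832]
tcp_rot: [-0.025, 1.0, 0.0, -0.0]
contact_force: [-0.5, -0.1, -0.6]
opening: -0.001
finger_force: 0.0
```

```bash
python3 trk.py 9
```

```text
t 12.67 tcp mm [  -1.6 -179.3   83.2] tool y ang 89.99 tilt [0.0003 0.0004] F [-0.54 -0.08 -0.58] op -0.001 ff 0.0
bands corr 0.950 scale 1.00 at (389, 264) (ref 390,262)
back edge y if flat [ -10.8 -163.    96. ]
```

>>> move_arm:
  moves:
    - [0,[0,0.004,0],[0,0,0]]
    - [0,[0,0.003,0],[0,0,0]]
    - [0,[0,0.002,0],[0,0,0]]
    - [0,[0,0,0],[0,0,0]]
    - [0,[0,-0.004,0],[0,0,0]]
    - [0,[0,-0.002,0],[0,0,0]]
    - [0,[0,0,0],[0,0,0]]
    - [0,[0,0,0],[0,0,0]]
    - [0,[0,0,0],[0,0,0]]
    - [0,[0,0,0],[0,0,0]]

```text
time: 13.6
eef_pos: [0.5266, -0.1535, 0.0832]
tcp_rot: [-0.025, 1.0, 0.0, -0.0]
contact_force: [0.5, -0.8, -0.0]
opening: -0.004
finger_force: 0.0
```

```bash
python3 trk.py 10
```

```text
t 13.60 tcp mm [  -1.5 -176.3   83.2] tool y ang 90.0 tilt [0.0002 0.0004] F [ 0.49 -0.85 -0.04] op -0.004 ff 0.0
bands corr 0.869 scale 1.00 at (393, 264) (ref 390,262)
back edge y if flat [ -10.8 -158.4   96. ]
```

>>> move_arm:
  moves:
    - [0,[0,0.004,0],[0,0,0]]
    - [0,[0,0.003,0],[0,0,0]]
    - [0,[0,0.002,0],[0,0,0]]
    - [0,[0,0,0],[0,0,0]]
    - [0,[0,-0.004,0],[0,0,0]]
    - [0,[0,-0.002,0],[0,0,0]]
    - [0,[0,0,0],[0,0,0]]
    - [0,[0,0,0],[0,0,0]]
    - [0,[0,0,0],[0,0,0]]
    - [0,[0,0,0],[0,0,0]]

```text
time: 14.53
eef_pos: [0.5265, -0.1505, 0.0832]
tcp_rot: [-0.025, 1.0, 0.0, -0.0]
contact_force: [0.3, -0.1, 0.5]
opening: 0.001
finger_force: 0.0
```

```bash
python3 trk.py 11
```

```text
t 14.53 tcp mm [  -1.5 -173.3   83.2] tool y ang 89.99 tilt [0.0002 0.0004] F [ 0.27 -0.06  0.45] op 0.001 ff 0.0
bands corr 0.766 scale 1.18 at (283, 158) (ref 390,262)
back edge y if flat [ -10.7 -199.7   96. ]
```

```bash
python3 -c "
import cv2,numpy as np
W=[cv2.imread(f'pics/w{i}.png')[210:370,340:600] for i in (8,10,11)]
Sd=[cv2.resize(cv2.imread(f'pics/s{i}.png')[170:310,285:385],None,fx=2.6,fy=2.6,interpolation=cv2.INTER_CUBIC) for i in (8,10,11)]
cv2.imwrite('pics/m1.png',np.vstack([np.hstack(W),np.hstack(Sd)]))"
```

```text
(no output)
```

View pics/m1.png

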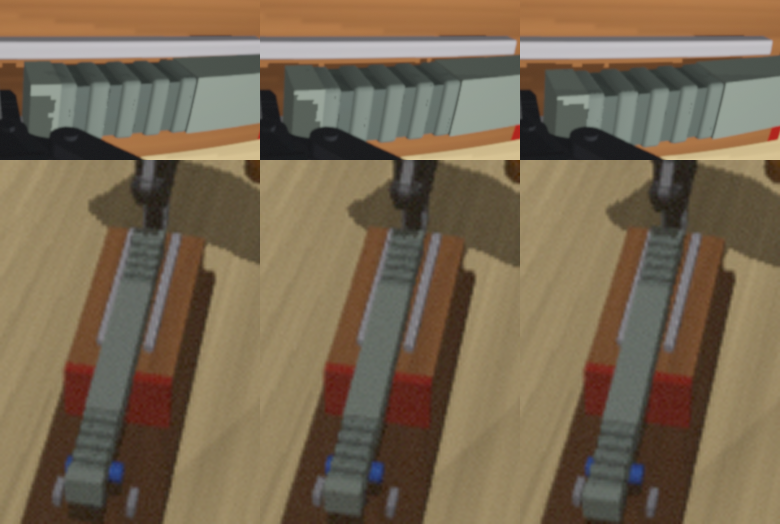

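The crops show the bar's back end moving away from the rail in frame 11: the wrist patch drops by about 6 px and the front end dips. The bar is beginning to tip. I'll quantify the tilt with optical flow.

```bash
cat > rise.py <<'E'
from st import *
import sys
from scipy.optimize import least_squares
def wproj(T,P):
    c=camera_params('wrist');q=(np.reshape(P,(-1,3))-T[:3,3])@T[:3,:3]
    rho=np.hypot(q[:,0],q[:,1]);th=np.arctan2(rho,q[:,2]);return q[:,:2]/rho[:,None]*(th*c['fx'])[:,None]+[c['cx'],c['cy']]
# tool fixed relative to bar between frames (T of now, translated only): use flow vs frame a, account for motion of tool = dy
def flow(a,b,dy):
    A,B=[cv2.imread(f'pics/w{i}.png',0) for i in (a,b)]
    m=np.zeros_like(A);m[272:335,372:545]=255
    p=cv2.goodFeaturesToTrack(A,60,.02,6,mask=m)
    q,st,_=cv2.calcOpticalFlowPyrLK(A,B,p,None,winSize=(25,25),maxLevel=3)
    r,_,_=cv2.calcOpticalFlowPyrLK(B,A,q,None,winSize=(25,25),maxLevel=3)
    ok=np.linalg.norm(r-p,axis=2)[:,0]<.7
    p,q=p[ok,0],q[ok,0]
    T=wrist_T();T[1,3]+=0
    P=wback(T,p,.096);Pl=(P-[S[0],S[1],0])@Ms
    def pred(v):   # slide rel tool, lateral, tilt about y=0 edge(in this frame), yaw
        L=Pl-[0,0,.07];th=v[2]
        y=L[:,1]*np.cos(th)+L[:,2]*np.sin(th);z=-L[:,1]*np.sin(th)+L[:,2]*np.cos(th)
        x=L[:,0]-v[3]*(y+.15)
        return wproj(T,(np.c_[x+v[1],y+v[0],z+.07])@Ms.T+[S[0],S[1],0])
    res=least_squares(lambda v:(pred(v)-q).ravel(),[0,0,0,0],loss='soft_l1',x_scale=[.001,.001,.01,.01])
    print(a,b,'n',len(p),'median flow',np.median(q-p,0).round(1),'slide %.1f lat %.1f mm tilt %.2f yaw %.2f deg'%(*(res.x[:2]*1e3),*np.degrees(res.x[2:])),'rms %.2f'%np.sqrt(np.mean(res.fun**2)))
if __name__=='__main__':
    k=list(map(int,sys.argv[1:]))
    for a,b in zip(k,k[1:]): flow(a,b,0)
E
python3 rise.py 3 5 7 8 9 10 11; python3 rise.py 8 11
```

```text
3 5 n 22 median flow [-0.1  0.7] slide -0.2 lat 0.0 mm tilt 0.19 yaw -0.18 deg rms 0.79
5 7 n 26 median flow [-0.3  0.9] slide -0.2 lat 0.2 mm tilt 0.12 yaw -0.09 deg rms 0.43
7 8 n 29 median flow [-0.1  0.4] slide 0.7 lat 0.7 mm tilt -0.51 yaw 0.08 deg rms 0.70
8 9 n 27 median flow [-0.2  0.3] slide -0.7 lat -0.5 mm tilt 0.49 yaw -0.29 deg rms 0.50
9 10 n 27 median flow [3.8 2.1] slide -1.0 lat -1.7 mm tilt 1.98 yaw -1.27 deg rms 1.94
10 11 n 20 median flow [3.8 3. ] slide -0.4 lat -1.1 mm tilt 1.71 yaw -1.24 deg rms 3.00
8 11 n 14 median flow [7.5 7. ] slide 3.6 lat 4.1 mm tilt 0.34 yaw 1.55 deg rms 3.54
```

Run:
```python
from st import *
def P(y,z,th,x=0): # bar pt: y along, z height above underside, tilt about edge
    L=np.array([x,y*np.cos(th)+z*np.sin(th),-y*np.sin(th)+z*np.cos(th)])/1e3+[0,0,.07]
    return Ms@L+[S[0],S[1],0]
def sub(a,b,x0,y0,x1,y1):
    A,B=[cv2.imread(f'pics/s{i}.png',0).astype(np.float32) for i in (a,b)]
    k=4;A=cv2.resize(A,None,fx=k,fy=k,interpolation=cv2.INTER_CUBIC);B=cv2.resize(B,None,fx=k,fy=k,interpolation=cv2.INTER_CUBIC)
    r=cv2.matchTemplate(B[(y0-12)*k:(y1+12)*k,(x0-8)*k:(x1+8)*k],A[y0*k:y1*k,x0*k:x1*k],cv2.TM_CCOEFF_NORMED)
    _,c,_,p=cv2.minMaxLoc(r);return round(c,2),p[0]/k-8,p[1]/k-12
for a,b in ((5,7),(7,9),(8,9),(9,10),(10,11),(8,11)):
    print(a,b,'front',sub(a,b,310,266,326,304),'back',sub(a,b,330,196,348,214),'mid',sub(a,b,318,225,345,255))
for th in np.radians([0,2.5,4,5,6,8]): print(np.degrees(th).round(1),(proj('side',[P(141,26,th),P(141,0,th),P(-150,26,th)])).round(1).tolist())
```

```text
5 7 front (0.98, -0.5, 2.25) back (0.9, -0.5, 1.75) mid (0.99, 0.0, 0.0)
7 9 front (0.97, -0.5, 2.25) back (0.88, -0.5, 1.5) mid (0.99, 0.0, 0.0)
8 9 front (0.98, -0.25, 1.25) back (0.93, -0.25, 0.75) mid (0.99, 0.0, 0.0)
9 10 front (0.96, -0.25, 2.25) back (0.95, -0.25, 0.0) mid (0.99, 0.0, 0.0)
10 11 front (0.96, -0.25, 2.25) back (0.93, -0.25, -0.25) mid (0.99, 0.0, 0.0)
8 11 front (0.94, -1.0, 6.0) back (0.89, -0.5, 0.5) mid (0.99, 0.0, -0.25)
0.0 [[316.6, 294.6], [316.9, 303.2], [342.7, 199.5]]
2.5 [[316.6, 297.1], [317.0, 305.1], [342.6, 197.7]]
4.0 [[316.6, 298.5], [317.0, 306.2], [342.6, 196.6]]
5.0 [[316.6, 299.4], [317.1, 307.0], [342.5, 195.9]]
6.0 [[316.6, 300.3], [317.1, 307.6], [342.5, 195.2]]
8.0 [[316.6, 302.1], [317.2, 309.0], [342.4, 193.9]]
```

>>> move_arm:
  moves:
    - [0,[0,0,0],[0,0,0]]
    - [0,[0,0,0],[0,0,0]]
    - [0,[0,0,0],[0,0,0]]
    - [0,[0,0,0],[0,0,0]]
    - [0,[0,0,0],[0,0,0]]
    - [0,[0,0,0],[0,0,0]]
    - [0,[0,0,0],[0,0,0]]
    - [0,[0,0,0],[0,0,0]]
    - [0,[0,0,0],[0,0,0]]
    - [0,[0,0,0],[0,0,0]]

```text
time: 15.47
eef_pos: [0.5266, -0.1506, 0.0833]
tcp_rot: [-0.025, 1.0, 0.0, -0.0]
contact_force: [-0.4, -0.1, 0.0]
opening: -0.003
finger_force: 0.0
```

```bash
python3 trk.py 12
cat > sf.py <<'E'
from st import *
import sys
def sub(a,b,x0,y0,x1,y1):
    A,B=[cv2.imread(f'pics/s{i}.png',0).astype(np.float32) for i in (a,b)]
    k=4;A=cv2.resize(A,None,fx=k,fy=k,interpolation=cv2.INTER_CUBIC);B=cv2.resize(B,None,fx=k,fy=k,interpolation=cv2.INTER_CUBIC)
    r=cv2.matchTemplate(B[(y0-12)*k:(y1+12)*k,(x0-8)*k:(x1+8)*k],A[y0*k:y1*k,x0*k:x1*k],cv2.TM_CCOEFF_NORMED)
    _,c,_,p=cv2.minMaxLoc(r);return round(c,2),p[0]/k-8,p[1]/k-12
k=sys.argv[1:]
for a,b in zip(k,k[1:]): print(a,b,'front',sub(a,b,310,266,326,304),'back',sub(a,b,330,196,348,214))
E
python3 sf.py 9 11 12; python3 sf.py 9 12; python3 rise.py 11 12
```

```text
t 15.47 tcp mm [  -1.4 -173.5   83.3] tool y ang 90.0 tilt [0. 0.] F [-0.42 -0.1   0.03] op -0.003 ff 0.0
bands corr 0.765 scale 1.00 at (397, 264) (ref 390,262)
back edge y if flat [ -10.6 -153.9   96. ]
9 11 front (0.94, -0.75, 4.75) back (0.88, -0.5, -0.25)
11 12 front (0.99, 0.0, 0.0) back (0.98, 0.0, 0.0)
9 12 front (0.94, -0.75, 4.5) back (0.88, -0.5, -0.25)
11 12 n 27 median flow [ 0.1 -0.3] slide 0.1 lat -0.0 mm tilt -0.08 yaw 0.04 deg rms 0.10
```

Settled at about 2.5° tilt, so it has only just tipped, with almost no pad sink. One more 3 mm nudge will make it stable.

>>> move_arm:
  moves:
    - [0,[0,0.004,0],[0,0,0]]
    - [0,[0,0.003,0],[0,0,0]]
    - [0,[0,0.002,0],[0,0,0]]
    - [0,[0,0,0],[0,0,0]]
    - [0,[0,-0.004,0],[0,0,0]]
    - [0,[0,-0.004,0],[0,0,0]]
    - [0,[0,0.002,0],[0,0,0]]
    - [0,[0,0,0],[0,0,0]]
    - [0,[0,0,0],[0,0,0]]
    - [0,[0,0,0],[0,0,0]]

```text
time: 16.4
eef_pos: [0.5263, -0.1475, 0.0832]
tcp_rot: [-0.025, 1.0, 0.0, -0.0]
contact_force: [-0.3, -0.2, -0.2]
opening: 0.004
finger_force: 0.0
```

```bash
python3 trk.py 13;python3 sf.py 12 13; python3 sf.py 9 13; python3 rise.py 12 13
```

```text
t 16.40 tcp mm [  -1.5 -170.3   83.2] tool y ang 90.0 tilt [0.0003 0.0003] F [-0.31 -0.18 -0.16] op 0.004 ff 0.0
bands corr 0.768 scale 1.18 at (276, 158) (ref 390,262)
back edge y if flat [ -10.6 -199.5   96. ]
12 13 front (0.98, -0.25, 2.0) back (0.94, 0.0, 0.0)
9 13 front (0.92, -1.0, 6.5) back (0.85, -0.5, 0.0)
12 13 n 24 median flow [1.9 2.7] slide -1.9 lat -1.5 mm tilt 2.16 yaw -1.00 deg rms 1.16
```

>>> move_arm:
  moves:
    - [0,[0,0.004,0],[0,0,0]]
    - [0,[0,0.002,0],[0,0,0]]
    - [0,[0,0.002,0],[0,0,0]]
    - [0,[0,0,0],[0,0,0]]
    - [0,[0,-0.004,0],[0,0,0]]
    - [0,[0,-0.004,0],[0,0,0]]
    - [0,[0,0,0],[0,0,0]]
    - [0,[0,0,0],[0,0,0]]
    - [0,[0,0,0],[0,0,0]]
    - [0,[0,0,0],[0,0,0]]

```text
time: 17.33
eef_pos: [0.5263, -0.1476, 0.0832]
tcp_rot: [-0.025, 1.0, 0.0, -0.0]
contact_force: [-0.5, 0.7, -0.7]
opening: 0.001
finger_force: 0.0
```

```bash
python3 trk.py 14;python3 sf.py 13 14; python3 sf.py 9 14
python3 - <<'E'
from st import *
import glob
# saddle location estimate from top & orientation via orange mask in top0 and side0
a=cv2.imread('pics/side0.png');h=cv2.cvtColor(a,cv2.COLOR_BGR2HSV);m=cv2.inRange(h[345:390,355:395],(5,180,120),(16,255,255));p=cv2.findNonZero(m).reshape(-1,2)+[355,345]
print('side orange',p.mean(0),p.min(0),p.max(0))
for z in (.02,.03,.04): print(z,back('top',[(203.9,319.5)],z)[0].round(3),back('side',[p.mean(0)],z)[0].round(3))
print('jar etc stand of saddle', )
E
```

```text
t 17.33 tcp mm [  -1.5 -170.4   83.2] tool y ang 89.99 tilt [0.0002 0.0003] F [-0.46  0.7  -0.68] op 0.001 ff 0.0
bands corr 0.768 scale 1.18 at (276, 158) (ref 390,262)
back edge y if flat [ -10.6 -199.6   96. ]
13 14 front (0.98, 0.0, 1.25) back (0.93, 0.0, 0.0)
9 14 front (0.91, -1.0, 7.75) back (0.81, -0.5, -0.25)
side orange [375.63761468 366.12385321] [363 354] [386 379]
0.02 [0.377 0.25  0.02 ] [0.378 0.244 0.02 ]
0.03 [0.377 0.248 0.03 ] [0.378 0.25  0.03 ]
0.04 [0.378 0.247 0.04 ] [0.377 0.257 0.04 ]
jar etc stand of saddle
```

The bar is at about 4° tilt, so the pad has sunk about 2.3 mm, and it is settled. Now for the saddle: retreat, lift, and hover over it.

>>> move_arm:
  moves:
    - [0,[0,-0.02,0],[0,0,0]]
    - [0,[0,0,-0.037],[0,0,0]]
    - [0,[0,0,-0.037],[0,0,0]]
    - [0,[0,0,-0.037],[0,0,0]]
    - [0.4,[0,0,-0.037],[0,0,0]]
    - [0.4,[0.0117,0.0384,0],[0,0,0]]
    - [0.4,[0.0117,0.0384,0],[0,0,0]]
    - [0.4,[0.0117,0.0384,0],[0,0,0]]
    - [0.4,[0.0117,0.0384,0],[0,0,0]]
    - [0.4,[0.0117,0.0384,0],[0,0,0]]

```text
time: 18.27
eef_pos: [0.4583, 0.0227, 0.2314]
tcp_rot: [-0.025, 1.0, 0.0, 0.0]
contact_force: [1.3, 0.4, -0.1]
opening: 0.397
finger_force: 0.0
```

>>> move_arm:
  moves:
    - [0.4,[0.0117,0.0384,0],[0,0,0]]
    - [0.4,[0.0117,0.0384,0],[0,0,0]]
    - [0.4,[0.0117,0.0384,0],[0,0,0]]
    - [0.4,[0.0117,0.0384,0],[0,0,0]]
    - [0.4,[0.0117,0.0384,0],[0,0,0]]
    - [0.4,[0.0117,0.0384,0],[0,0,0]]
    - [0.4,[0,0,0],[0,0,0.1]]
    - [0.4,[0,0,0],[0,0,0.1]]
    - [0.4,[0,0,0],[0,0,0.1]]
    - [0.4,[0,0,0.04],[0,0,0.1]]

```text
time: 19.1
eef_pos: [0.3826, 0.2504, 0.1992]
tcp_rot: [0.176, 0.984, 0.004, 0.008]
contact_force: [1.0, 0.5, 0.1]
opening: 0.399
finger_force: 0.0
```

>>> move_arm:
  moves:
    - [0.4,[0,0,0],[0,0,0]]
    - [0.4,[0,0,0],[0,0,0]]
    - [0.4,[0,0,0],[0,0,0]]
    - [0.4,[0,0,0],[0,0,0]]
    - [0.4,[0,0,0],[0,0,0]]
    - [0.4,[0,0,0],[0,0,0]]
    - [0.4,[0,0,0],[0,0,0]]
    - [0.4,[0,0,0],[0,0,0]]
    - [0.4,[0,0,0],[0,0,0]]
    - [0.4,[0,0,0],[0,0,0]]

```text
time: 19.93
eef_pos: [0.3777, 0.2478, 0.1914]
tcp_rot: [0.174, 0.985, 0.0, 0.0]
contact_force: [-0.5, -1.1, 0.4]
opening: 0.399
finger_force: 0.0
```

```bash
python3 -c "
from st import *
loc();print(get_state()['eef_pos'],get_state()['tcp_rot'])
np.save('T20.npy',wrist_T());w=read_camera('wrist')[:,:,::-1];cv2.imwrite('pics/w20.png',w)
cv2.imwrite('pics/s20.png',read_camera('side')[:,:,::-1])
"; python3 sf.py 14 20
```

```text
t 19.93 tcp mm [-130.1  231.9  191.4] tool y ang 67.09 tilt [-0.      0.0001] F [-0.58 -1.08  0.41] op 0.399 ff 0.0
[0.37769965 0.24776477 0.19141999] [1.73972646e-01 9.84750485e-01 2.60983419e-05 2.65891872e-05]
14 20 front (0.99, 0.0, 0.0) back (0.63, -1.25, 4.75)
```

View pics/w20.png

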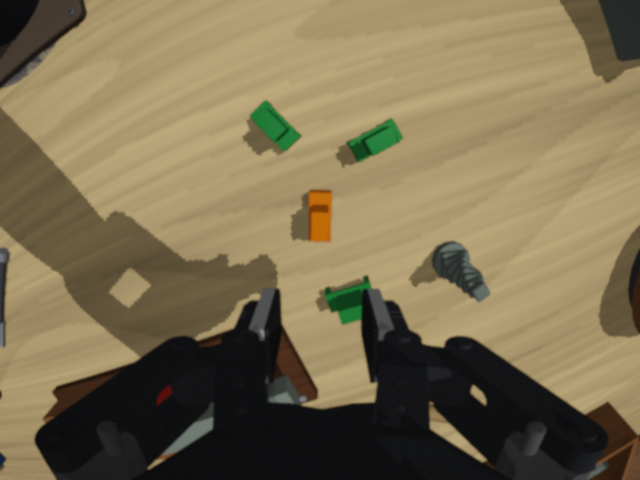

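The wrist view shows the orange saddle at (320,215), upright and nearly aligned with the tool. The green ones at (275,125), (375,140) and (350,300) stay clear of it. I'll fit its pose from the silhouette.

```bash
cat > sad.py <<'E'
from rise import *
from scipy.optimize import minimize
T=np.load('T20.npy');w=cv2.imread('pics/w20.png');h=cv2.cvtColor(w,cv2.COLOR_BGR2HSV)
m=cv2.inRange(h,(4,150,60),(18,255,255));m[:180]=0;m[255:]=0;m[:,:295]=0;m[:,345:]=0
K=8
box=lambda a,b,z0,z1:np.array([[x,y,z] for x in(-a,a) for y in(-b,b) for z in(z0,z1)])/1e3
boxes=[box(22,10,0,19),box(12,7,19,53)]
big=cv2.resize(m[180:255,295:345],None,fx=K,fy=K,interpolation=cv2.INTER_LINEAR)>127
def iou(p):
    im=np.zeros(big.shape,np.uint8);M=R.from_euler('z',p[2]).as_matrix()
    for b in boxes:
        q=(wproj(T,b@M.T+[p[0],p[1],0])-[295,180]+.5)*K-.5
        cv2.fillConvexPoly(im,cv2.convexHull(q.astype(np.float32)).round().astype(np.int32),1)
    return -(im.astype(bool)&big).sum()/(im.astype(bool)|big).sum()
best=min((minimize(iou,[x0,y0,np.radians(a)],method='Nelder-Mead',options=dict(initial_simplex=[[x0,y0,np.radians(a)],[x0+.008,y0,np.radians(a)],[x0,y0+.008,np.radians(a)],[x0,y0,np.radians(a+8)]])) for x0 in(.37,.385) for y0 in (.245,.255) for a in (-22,)),key=lambda r:r.fun)
p=best.x;print('saddle world',p[:2].round(4),'xaxis deg',np.degrees(p[2]).round(2),'IoU',-best.fun)
s=get_state();M=R.from_quat(s['tcp_rot']).as_matrix();d=M.T@(np.r_[p[:2],s['eef_pos'][2]]-s['eef_pos'])
ya=np.degrees(np.arctan2(M[1,1],M[0,1]));print('shift tool mm',(d*1e3).round(1),'tool y world',ya.round(2),'turn world needed',(np.degrees(p[2])+90-ya).round(2),'z',s['eef_pos'][2])
E
python3 sad.py
```

```text
saddle world [0.3771 0.246 ] xaxis deg -20.67 IoU 0.9591181805497418
shift tool mm [-0.1 -1.9  0. ] tool y world 69.96 turn world needed -0.64 z 0.19132762550187887
```

>>> move_arm:
  moves:
    - [0.4,[0,-0.0019,0.035],[0,0,0.011]]
    - [0.4,[0,0,0.035],[0,0,0]]
    - [0.4,[0,0,0.035],[0,0,0]]
    - [0.4,[0,0,0.035],[0,0,0]]
    - [0.4,[0,0,0.027],[0,0,0]]
    - [0.4,[0,0,0],[0,0,0]]
    - [0,[0,0,0],[0,0,0]]
    - [0,[0,0,0],[0,0,0]]
    - [0,[0,0,0],[0,0,0]]
    - [0,[0,0,0],[0,0,0]]
  grip_force: 25

```text
time: 20.87
eef_pos: [0.3788, 0.2467, 0.0266]
tcp_rot: [0.179, 0.984, 0.001, 0.002]
contact_force: [-0.2, -0.1, 0.1]
opening: 0.156
finger_force: 29.1
```

>>> move_arm:
  moves:
    - [0,[0,0,0],[0,0,0]]
    - [0,[0,0,0],[0,0,0]]
    - [0,[0,0,0],[0,0,0]]
    - [0,[0,0,0],[0,0,0]]
    - [0,[0,0,-0.03],[0,0,0]]
    - [0,[0,0,-0.04],[0,0,0]]
    - [0,[0,0,-0.04],[0,0,0]]
    - [0,[0,0,-0.04],[0,0,0]]
    - [0,[0,0,0],[0,0,0]]
    - [0,[0,0,0],[0,0,0]]

```text
time: 21.7
eef_pos: [0.3787, 0.2467, 0.1773]
tcp_rot: [0.179, 0.984, 0.002, 0.003]
contact_force: [-0.2, -0.5, -1.0]
opening: 0.154
finger_force: 29.2
```

```bash
python3 -c "
from st import *
loc();print(get_state()['eef_pos'])
np.save('T21.npy',wrist_T());w=read_camera('wrist')[:,:,::-1];cv2.imwrite('pics/w21.png',w)
s=read_camera('side')[:,:,::-1];cv2.imwrite('pics/s21.png',s);t=read_camera('top')[:,:,::-1];cv2.imwrite('pics/t21.png',t)
A=cv2.resize(s[170:320,270:400],None,fx=3,fy=3,interpolation=cv2.INTER_CUBIC)
cv2.imwrite('pics/m2.png',np.hstack([A,cv2.resize(w[200:400,220:400],(405,450))]))
"; python3 sf.py 14 21
```

```text
t 21.70 tcp mm [-129.1  230.8  177.3] tool y ang 66.46 tilt [-0.0052  0.0045] F [-0.21 -0.53 -0.97] op 0.154 ff 29.2
[0.37873513 0.24666199 0.17731739]
14 21 front (0.99, 0.0, 0.0) back (0.62, -1.25, 4.75)
```

View pics/m2.png

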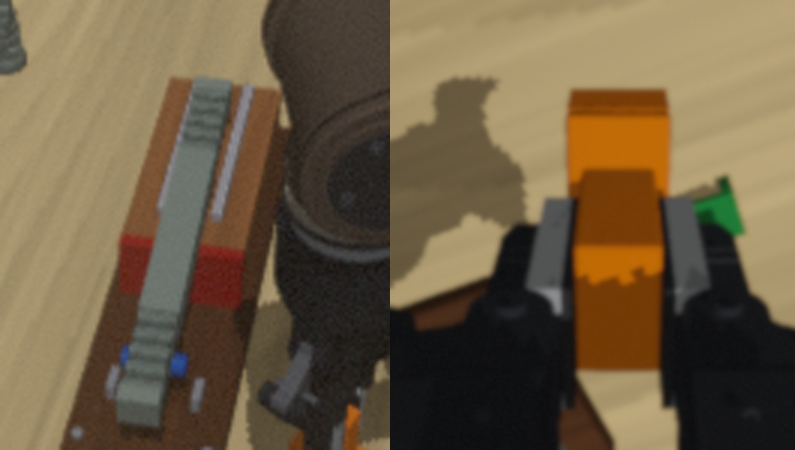

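The saddle is gripped squarely in the right panel. The bar in the left panel is unchanged, tipped on the pad with blue roller ends at (125,355) and (180,365). Next I turn to the stand's axes and hover above the edge.

>>> move_arm:
  moves:
    - [0,[0,0,0],[0,0,-0.1025]]
    - [0,[0,0,0],[0,0,-0.1025]]
    - [0,[0,0,0],[0,0,-0.1025]]
    - [0,[0,0,0],[0,0,-0.1025]]
    - [0,[-0.0184,-0.033,0],[0,0,0]]
    - [0,[-0.0184,-0.033,0],[0,0,0]]
    - [0,[-0.0184,-0.033,0],[0,0,0]]
    - [0,[-0.0184,-0.033,0],[0,0,0]]
    - [0,[-0.0184,-0.033,0],[0,0,0]]
    - [0,[-0.0184,-0.033,0],[0,0,0]]

```text
time: 22.68
eef_pos: [0.4962, 0.0521, 0.1716]
tcp_rot: [-0.024, 1.0, 0.0, -0.002]
contact_force: [0.3, 1.0, -0.3]
opening: 0.154
finger_force: 29.2
```

>>> move_arm:
  moves:
    - [0,[-0.0184,-0.033,0],[0,0,0]]
    - [0,[0,0,0.018],[0,0,0]]
    - [0,[0,0,0.018],[0,0,0]]
    - [0,[0,0,0],[0,0,0]]
    - [0,[0,0,0],[0,0,0]]
    - [0,[0,0,0],[0,0,0]]
    - [0,[0,0,0],[0,0,0]]
    - [0,[0,0,0],[0,0,0]]
    - [0,[0,0,0],[0,0,0]]
    - [0,[0,0,0],[0,0,0]]

```text
time: 23.52
eef_pos: [0.5174, 0.0218, 0.1391]
tcp_rot: [-0.025, 1.0, -0.0, 0.001]
contact_force: [-0.4, -1.0, -0.9]
opening: 0.16
finger_force: 29.2
```

```bash
python3 -c "
from st import *
loc()
np.save('T22.npy',wrist_T());w=read_camera('wrist')[:,:,::-1];cv2.imwrite('pics/w22.png',w)
"
```

```text
t 23.52 tcp mm [ -1.9  -0.8 139.1] tool y ang 89.98 tilt [-0.0015 -0.0004] F [-0.41 -1.02 -0.92] op 0.16 ff 29.2
```

View pics/w22.png

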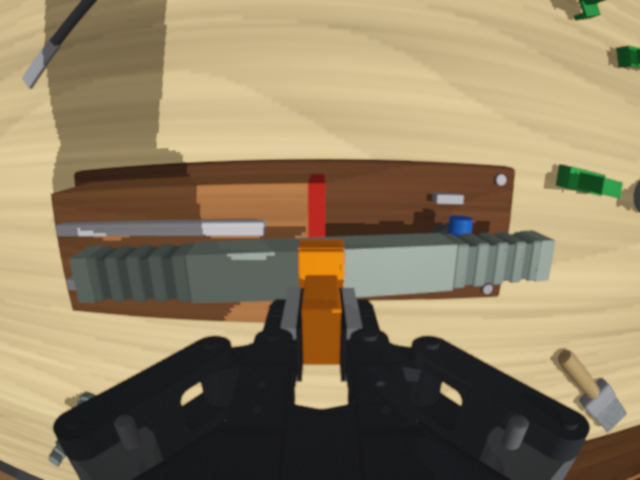

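The wrist view shows the red strip at columns 309-326, rows 176-237, with the edge on its right side. The saddle is at (321,265) above the bar. I'll measure the edge and the bar's sides numerically.

Run:
```python
from st import *
T=np.load('T22.npy');w=cv2.imread('pics/w22.png');h=cv2.cvtColor(w,cv2.COLOR_BGR2HSV)
red=(cv2.inRange(h,(0,170,70),(6,255,255))|cv2.inRange(h,(174,170,70),(180,255,255)))
L=lambda px,z:((wback(T,px,z)-[S[0],S[1],0])@Ms*1e3).round(1)
for r in (182,195,210,225,233):
    c=np.where(red[r,300:340])[0]+300
    print(r,c.min(),c.max(),L([(c.max()+.5,r),(c.min()-.5,r)],.07).tolist())
# bar top edge rows along columns: print sat profile
g=h[:,:,1]
for c in (285,292,352,360): print(c,[(r,int(g[r,c]),int(h[r,c,2])) for r in range(232,304,3)])
s=(h[:,:,1]>200)&(h[:,:,0]>5)&(h[:,:,0]<18)
for r in (248,258,268,285,300,330,355):
    c=np.where(s[r,285:360])[0]+285;print('sad',r,c.min(),c.max(),(c.min()+c.max())/2)
```

```text
182 308 324 [[-45.9, 0.6, 70.0], [-45.9, -9.1, 70.0]]
195 308 325 [[-38.4, 1.2, 70.0], [-38.4, -9.1, 70.0]]
210 308 325 [[-29.5, 1.2, 70.0], [-29.6, -9.2, 70.0]]
225 309 325 [[-20.6, 1.3, 70.0], [-20.6, -8.7, 70.0]]
233 308 325 [[-15.7, 1.3, 70.0], [-15.7, -9.3, 70.0]]
285 [(232, 153, 105), (235, 154, 104), (238, 74, 89), (241, 22, 81), (244, 22, 81), (247, 19, 81), (250, 19, 82), (253, 18, 99), (256, 18, 100), (259, 18, 100), (262, 18, 101), (265, 18, 100), (268, 18, 101), (271, 18, 100), (274, 20, 101), (277, 23, 100), (280, 21, 99), (283, 23, 101), (286, 23, 100), (289, 23, 100), (292, 20, 100), (295, 23, 100), (298, 18, 87), (301, 9, 60)]
292 [(232, 155, 105), (235, 156, 103), (238, 52, 84), (241, 19, 81), (244, 22, 81), (247, 22, 81), (250, 18, 83), (253, 18, 100), (256, 18, 101), (259, 20, 100), (262, 20, 101), (265, 20, 101), (268, 18, 100), (271, 18, 101), (274, 20, 100), (277, 20, 100), (280, 20, 100), (283, 21, 99), (286, 20, 100), (289, 6, 92), (292, 5, 93), (295, 6, 92), (298, 6, 92), (301, 6, 92)]
352 [(232, 147, 59), (235, 66, 66), (238, 23, 88), (241, 23, 89), (244, 24, 85), (247, 21, 86), (250, 15, 165), (253, 16, 175), (256, 16, 175), (259, 16, 174), (262, 18, 174), (265, 16, 173), (268, 16, 173), (271, 18, 173), (274, 18, 173), (277, 16, 172), (280, 18, 172), (283, 18, 173), (286, 16, 164), (289, 7, 105), (292, 8, 101), (295, 8, 100), (298, 10, 101), (301, 5, 100)]
360 [(232, 149, 60), (235, 49, 68), (238, 23, 88), (241, 23, 88), (244, 24, 86), (247, 20, 91), (250, 15, 170), (253, 15, 175), (256, 16, 175), (259, 17, 175), (262, 16, 174), (265, 18, 174), (268, 16, 173), (271, 16, 173), (274, 18, 173), (277, 16, 172), (280, 16, 172), (283, 19, 173), (286, 18, 172), (289, 18, 172), (292, 18, 172), (295, 19, 165), (298, 89, 97), (301, 9, 29)]
sad 248 299 342 320.5
sad 258 299 342 320.5
sad 268 299 342 320.5
sad 285 300 342 321.0
sad 300 303 340 321.5
sad 330 302 340 321.0
sad 355 303 339 321.0
```

```bash
python3 - <<'E'
from st import *
T=np.load('T22.npy')
L=lambda px,z:((wback(T,px,z)-[S[0],S[1],0])@Ms*1e3).round(1)
print(L([(285,251.5),(285,298)],.0975),L([(360,248.5),(360,296.5)],.0945))
# saddle bridge front (-x) top edge row range
h=cv2.cvtColor(cv2.imread('pics/w22.png'),cv2.COLOR_BGR2HSV)
print([(r,h[r,321].tolist()) for r in range(234,296,3)])
E
cat > end.py <<'E'
E
```

```text
[[-13.2 -20.2  97.5]
 [ 13.6 -21.   97.5]] [[-13.9  19.3  94.5]
 [ 14.1  20.3  94.5]]
[(234, [2, 209, 183]), (237, [3, 126, 134]), (240, [13, 194, 130]), (243, [14, 227, 128]), (246, [15, 234, 136]), (249, [15, 231, 157]), (252, [17, 240, 211]), (255, [17, 236, 233]), (258, [18, 241, 233]), (261, [18, 241, 234]), (264, [17, 236, 234]), (267, [18, 239, 234]), (270, [17, 238, 234]), (273, [17, 240, 228]), (276, [14, 231, 148]), (279, [14, 229, 137]), (282, [15, 236, 137]), (285, [15, 231, 137]), (288, [14, 227, 138]), (291, [14, 227, 139]), (294, [14, 229, 138])]
```

>>> move_arm:
  moves:
    - [0,[-0.002,0.0033,0],[0,0,0]]
    - [0,[0,0,0.01],[0,0,0]]
    - [0,[0,0,0.01],[0,0,0]]
    - [0,[0,0,0.006],[0,0,0]]
    - [0,[0,0,0],[0.065,0,0]]
    - [0,[0,0,0],[0,0,0]]
    - [0,[0,0,0],[0,0,0]]
    - [0,[0,0,0],[0,0,0]]
    - [0,[0,0,0],[0,0,0]]
    - [0,[0,0,0],[0,0,0]]

```text
time: 24.4
eef_pos: [0.519, 0.0247, 0.1125]
tcp_rot: [-0.024, 0.999, -0.032, 0.001]
contact_force: [-0.0, -0.4, -0.1]
opening: 0.16
finger_force: 29.2
```

```bash
python3 - <<'E'
from st import *
loc();T=wrist_T()
w=read_camera('wrist')[:,:,::-1];cv2.imwrite('pics/w23.png',w);cv2.imwrite('pics/s23.png',read_camera('side')[:,:,::-1])
h=cv2.cvtColor(np.ascontiguousarray(w),cv2.COLOR_BGR2HSV)
red=(cv2.inRange(h,(0,170,70),(6,255,255))|cv2.inRange(h,(174,170,70),(180,255,255)))
L=lambda px,z:((wback(T,px,z)-[S[0],S[1],0])@Ms*1e3).round(1)
for r in range(120,250,8):
    c=np.where(red[r,280:350])[0]+280
    if 8<len(c)<40: print(r,c.min(),c.max(),L([(c.max()+.5,r)],.07).tolist())
s=(h[:,:,1]>190)&(h[:,:,0]>7)&(h[:,:,0]<20)
for r in range(235,300,8):
    c=np.where(s[r,280:360])[0]+280
    if len(c): print('sad',r,c.min(),c.max(),L([(c.min()-.5,r),(c.max()+.5,r)],.101)[:,1],[int(h[r,321,2])])
E
python3 sf.py 14 23
```

```text
t 24.40 tcp mm [ -0.2   2.1 112.5] tool y ang 89.92 tilt [-0.0003 -0.0645] F [-0.06 -0.43 -0.09] op 0.16 ff 29.2
176 314 328 [[-50.7, 2.6, 70.0]]
184 308 329 [[-46.6, 3.1, 70.0]]
192 306 329 [[-42.6, 3.1, 70.0]]
200 306 329 [[-38.5, 3.1, 70.0]]
208 306 329 [[-34.4, 3.1, 70.0]]
216 306 329 [[-30.2, 3.1, 70.0]]
224 306 329 [[-26.1, 3.2, 70.0]]
232 307 329 [[-21.8, 3.2, 70.0]]
sad 243 300 343 [-8.6 10.5] [145]
sad 251 299 343 [-9.1 10.6] [192]
sad 259 299 344 [-9.1 11.1] [243]
sad 267 299 342 [-9.2 10.2] [243]
sad 275 299 342 [-9.3 10.3] [187]
sad 283 300 342 [-8.9 10.4] [145]
sad 291 303 339 [-7.7  9.1] [145]
sad 299 303 340 [-7.7  9.6] [146]
14 23 front (0.99, -0.25, 0.0) back (0.41, -8.0, -5.0)
```

>>> move_arm:
  moves:
    - [0,[0,0.0005,0.002],[0,0,0]]
    - [0,[0,0,0.001],[0,0,0]]
    - [0,[0,0,0.001],[0,0,0]]
    - [0,[0,0,0],[0,0,0]]
    - [0,[0,0,0],[0,0,0]]
    - [0,[0,0,0],[0,0,0]]
    - [0,[0,0,0],[0,0,0]]
    - [0,[0,0,0],[0,0,0]]
    - [0,[0,0,0],[0,0,0]]
    - [0,[0,0,0],[0,0,0]]

```text
time: 25.33
eef_pos: [0.5189, 0.0253, 0.1084]
tcp_rot: [-0.025, 0.999, -0.032, 0.001]
contact_force: [-0.3, 0.6, 0.9]
opening: 0.157
finger_force: 29.2
```

>>> move_arm:
  moves:
    - [0,[0,0,0.0005],[0,0,0]]
    - [0,[0,0,0],[0,0,0]]
    - [0,[0,0,0],[0,0,0]]
    - [0,[0,0,0],[0,0,0]]
    - [0,[0,0,0],[0,0,0]]
    - [0,[0,0,0],[0,0,0]]
    - [0,[0,0,0],[0,0,0]]
    - [0,[0,0,0],[0,0,0]]
    - [0,[0,0,0],[0,0,0]]
    - [0,[0,0,0],[0,0,0]]

```text
time: 26.17
eef_pos: [0.5189, 0.0252, 0.1078]
tcp_rot: [-0.025, 0.999, -0.032, 0.001]
contact_force: [-1.3, 0.1, -0.5]
opening: 0.158
finger_force: 29.2
```

```bash
python3 -c "
from st import *
loc()"
```

```text
t 26.17 tcp mm [ -0.3   2.5 107.8] tool y ang 89.94 tilt [-0.    -0.065] F [-1.31  0.13 -0.53] op 0.158 ff 29.2
```

>>> move_arm:
  moves:
    - [0,[0,0,0.0005],[0,0,0]]
    - [0,[0,0,0],[0,0,0]]
    - [0,[0,0,0],[0,0,0]]
    - [0,[0,0,0],[0,0,0]]
    - [0,[0,0,0],[0,0,0]]
    - [0,[0,0,0],[0,0,0]]
    - [0,[0,0,0],[0,0,0]]
    - [0,[0,0,0],[0,0,0]]
    - [0,[0,0,0],[0,0,0]]
    - [0,[0,0,0],[0,0,0]]

```text
time: 27.0
eef_pos: [0.519, 0.0251, 0.1075]
tcp_rot: [-0.025, 0.999, -0.033, 0.001]
contact_force: [0.2, -1.5, 2.4]
opening: 0.157
finger_force: 29.6
```

>>> move_arm:
  moves:
    - [0,[0,0,0.0005],[0,0,0]]
    - [0,[0,0,0],[0,0,0]]
    - [0,[0,0,0],[0,0,0]]
    - [0,[0,0,0],[0,0,0]]
    - [0,[0,0,0],[0,0,0]]
    - [0,[0,0,0],[0,0,0]]
    - [0,[0,0,0],[0,0,0]]
    - [0,[0,0,0],[0,0,0]]
    - [0,[0,0,0],[0,0,0]]
    - [0,[0,0,0],[0,0,0]]

```text
time: 27.83
eef_pos: [0.5191, 0.0249, 0.1074]
tcp_rot: [-0.025, 0.999, -0.033, 0.001]
contact_force: [-1.1, -2.2, 4.5]
opening: 0.158
finger_force: 30.0
```

Contact is at 4.5 N upward, so the saddle is seated. I ease off, release and look before retreating.

>>> move_arm:
  moves:
    - [0,[0,0,-0.0007],[0,0,0]]
    - [0,[0,0,0],[0,0,0]]
    - [0,[0,0,0],[0,0,0]]
    - [0.2,[0,0,0],[0,0,0]]
    - [0.25,[0,0,0],[0,0,0]]
    - [0.3,[0,0,0],[0,0,0]]
    - [0.4,[0,0,0],[0,0,0]]
    - [0.4,[0,0,0],[0,0,0]]
    - [0.4,[0,0,0],[0,0,0]]
    - [0.4,[0,0,0],[0,0,0]]

```text
time: 28.67
eef_pos: [0.5188, 0.0252, 0.1074]
tcp_rot: [-0.025, 0.999, -0.032, 0.001]
contact_force: [0.3, -0.3, -0.5]
opening: 0.402
finger_force: 0.0
```

>>> move_arm:
  moves:
    - [0.4,[0,0,-0.01],[0,0,0]]
    - [0.4,[0,0,-0.015],[0,0,0]]
    - [0.4,[0,0,-0.025],[0,0,0]]
    - [0.4,[0,0,-0.025],[0,0,0]]
    - [0.4,[0,0,-0.025],[-0.065,0,0]]
    - [0.4,[0,0.005,0],[0,0,0]]
    - [0.4,[0,0,0],[0,0,0]]
    - [0.4,[0,0,0],[0,0,0]]
    - [0.4,[0,0,0],[0,0,0]]
    - [0.4,[0,0,0],[0,0,0]]

```text
time: 29.5
eef_pos: [0.5174, 0.0368, 0.2057]
tcp_rot: [-0.025, 1.0, 0.0, -0.001]
contact_force: [0.1, -0.1, -0.8]
opening: 0.397
finger_force: 0.0
```

```bash
python3 - <<'E'
from st import *
loc();T=wrist_T();np.save('T24.npy',T)
w=read_camera('wrist')[:,:,::-1];cv2.imwrite('pics/w24.png',w);cv2.imwrite('pics/s24.png',read_camera('side')[:,:,::-1])
h=cv2.cvtColor(np.ascontiguousarray(w),cv2.COLOR_BGR2HSV)
red=(cv2.inRange(h,(0,170,70),(6,255,255))|cv2.inRange(h,(174,170,70),(180,255,255)))
L=lambda px,z:((wback(T,px,z)-[S[0],S[1],0])@Ms*1e3).round(1)
for r in range(120,320,8):
    c=np.where(red[r,280:350])[0]+280
    if 8<len(c)<40: print(r,c.min(),c.max(),L([(c.min()-.5,r),(c.max()+.5,r)],.07)[:,:2].tolist())
s=((h[:,:,1]>190)&(h[:,:,0]>7)&(h[:,:,0]<20)).astype(np.uint8)
n,lab,stt,cen=cv2.connectedComponentsWithStats(s[:,270:370])
i=1+np.argmax(stt[1:,4]);print('saddle blob',stt[i],cen[i]+[270,0])
for r in range(stt[i,1]+1,stt[i,1]+stt[i,3],4):
    c=np.where(lab[r]==i)[0]+270; print('sad',r,c.min(),c.max(),int(h[r,int(cen[i][0])+270,2]),L([(c.min()-.5,r),(c.max()+.5,r)],.101)[:,:2].tolist(),'z.13 mid',L([(c.mean(),r)],.13)[0,1])
E
python3 sf.py 14 24
```

```text
t 29.50 tcp mm [ -1.2  14.3 205.7] tool y ang 89.96 tilt [0.0029 0.0002] F [ 0.14 -0.12 -0.83] op 0.397 ff 0.0
168 295 306 [[-47.9, -6.1], [-47.8, 2.9]]
176 291 306 [[-41.8, -9.1], [-41.7, 2.9]]
184 292 306 [[-35.7, -8.5], [-35.7, 2.8]]
192 292 306 [[-29.6, -8.6], [-29.6, 2.8]]
200 292 306 [[-23.5, -8.7], [-23.4, 2.7]]
280 294 304 [[41.8, -8.5], [41.8, 0.4]]
saddle blob [  18  203   32   71 1878] [303.51863685 237.05111821]
sad 204 289 315 115 [[-26.1, -8.3], [-26.0, 10.0]] z.13 mid 2.4
sad 208 289 319 165 [[-23.3, -8.3], [-23.3, 12.7]] z.13 mid 3.5
sad 212 288 318 222 [[-20.6, -9.1], [-20.5, 12.0]] z.13 mid 2.9
sad 216 289 317 222 [[-17.8, -8.4], [-17.7, 11.3]] z.13 mid 2.9
sad 220 290 316 222 [[-15.0, -7.8], [-14.9, 10.7]] z.13 mid 2.9
sad 224 290 316 155 [[-12.2, -7.9], [-12.1, 10.6]] z.13 mid 2.8
sad 228 290 316 123 [[-9.3, -7.9], [-9.3, 10.6]] z.13 mid 2.8
sad 232 290 316 123 [[-6.5, -8.0], [-6.5, 10.6]] z.13 mid 2.8
sad 236 291 316 174 [[-3.6, -7.4], [-3.6, 10.6]] z.13 mid 3.0
sad 240 291 316 220 [[-0.7, -7.4], [-0.7, 10.6]] z.13 mid 3.0
sad 244 291 316 220 [[2.2, -7.5], [2.2, 10.6]] z.13 mid 3.0
sad 248 291 316 218 [[5.1, -7.6], [5.1, 10.6]] z.13 mid 2.9
sad 252 291 316 138 [[8.0, -7.7], [8.0, 10.6]] z.13 mid 2.9
sad 256 291 316 138 [[11.0, -7.7], [10.9, 10.6]] z.13 mid 2.9
sad 260 291 318 138 [[13.9, -7.8], [13.9, 12.0]] z.13 mid 3.4
sad 264 291 318 137 [[16.9, -7.9], [16.9, 11.9]] z.13 mid 3.4
sad 268 291 318 138 [[20.0, -8.0], [19.9, 11.9]] z.13 mid 3.4
sad 272 296 305 141 [[23.0, -4.5], [23.0, 2.7]] z.13 mid 0.8
14 24 front (0.99, 0.0, 0.0) back (0.32, -1.25, 5.75)
```

The saddle's seat measures y ≈ 1.5 mm against the red edge at ≈ 1.3 mm in the same view, so it is within about 0.5 mm. The bar's front has not moved, and the arm is clear. Handing in.

```bash
python3 -c "
from plant import *
print(sign_off())"
```

```text
the job is handed in; nothing more can be done
None
```

I handed the job in at about 30 s: the bar rests tipped at about 4° with the pad sunk an estimated 2–3 mm of its 10 mm, and the orange saddle is seated astride it within about 0.5 mm of the red edge by the last camera check; no verdict was returned.

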